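# Empty scrap through the sprung shutter of a scrap chute

## Robot

A 6-joint arm with a two-finger parallel gripper is mounted at the origin on the work surface. World frame = base frame: x ahead of the robot, y to its left, z up, the work surface at z = 0. Lengths are in m, angles in rad, forces in N, time in s.
With the tool pointing down it reaches from about 0.35 to 0.975 m from the base axis. Payload 4.9 kg.
Tool frame: the origin (TCP) lies at the very end of the fingers, on their centre line; the grasp point (between the pads) lies 19 mm behind it; z points along the fingers, y is the direction in which the jaws open and shut (so a half turn about z gives the same grasp; the last joint's range is limited). The gripper opens to 85 mm and grips with 20 to 120 N. Pads are 22 mm wide; open, the fingers measure 114 mm over their backs; the gripper's body (76 mm by 85 mm) begins 54 mm behind the grasp point. The pads swing forward as they close: fully open they stand 13 mm farther back than shut.
Start: joints at [1.203, 0.053, 1.613, -0, 1.476, -0.119], TCP at [0.154, 0.606, 0.231] pointing down, gripper open.
Joint ranges: [-3.01, 3.01], [-1.01, 2.22], [0.06, 2.58], [-1.02, 4.17], [0.09, 2.62], [-3.14, 3.14]. Speed limits (rad/s): [2.57, 2.57, 3.14, 3.14, 3.14, 3.14].

## Interface

Orientations are given as a unit quaternion [x, y, z, w].
In Python, from bench import ctrl gives the robot as it stands.
- The arm moves only by the tool send_rows, never from a script. Its argument "targets" is a list of rows, each an object of numbers: "wx", "wy", "wz": the turn, a rotation vector about the world's x, y, z in degrees; "x", "y", "z": the shift along the world's x, y, z in m; "gripper": the finger opening in m, from 0 to 0.0854. A call has 1 to 12 rows; each row shifts and turns the commanded pose from where the row before left it; what a row does not reach is not made up. A row lasts 1/8 s, in which the tool goes at most 62.5 mm and 10.7 degrees, less where a joint would pass 70% of its speed; a pose out of reach is approached as far as the arm can. A call is refused whole if a number of a shift passes 0.0625 or a number of a turn 10.7, either way. A call with a gripper value outside its range is refused whole. The fingers move at their own pace and stop on an object; "squeeze" is the grip in N (left out, the last holds). Time passes only in rows, so rows that do not move let the fingers close. It gives the time, the measured TCP pose, the force and the opening at its end, in the units of the state.
- ctrl.state(): the state, without advancing time (a new reading comes with each control period).
- ctrl.grab_frame(name): name is "side" or "top" or "wrist"; returns a dict with "frame" (384x512x3 uint8, red, green, blue), "camera_matrix" (3x3 intrinsics, pixels), "distortion" ([k1, k2, p1, p2, k3] as OpenCV has them; the pictures are not rectified), "pose" (4x4, takes a point from camera to world coordinates). Camera axes: x right, y down, z forward; pixel columns grow to the right and rows downward; lengths in m; the calibration is good to about 2 mm. A picture is of the moment at which its call begins. There is no depth.
- ctrl.sign_off(): hands the job in, once; it reports no verdict.
The state is a dict: "t": time; "joint_positions": joint angles; "qd": joint speeds; "joint_efforts": joint torques, N m; "eef_pos": TCP position; "ee_rot": TCP orientation; "contact_force": force on the tool from outside, world axes, zero at the start; "ft_torque": the same for the moment, N m; "finger_gap": opening from 0.0 (shut) to 1.0 (fully open).
Only numpy, scipy, OpenCV 4.12 (cv2) and the standard library are available. Lean on these libraries where they do the work, as an engineer would, in place of code of your own. Each camera call takes 0.05 s, during which the arm holds its last target. There are 200 camera calls.

## Task

Put both metal offcuts (the stepped bar and the piece of channel) into the hopper of the scrap chute. Then pull the chute's sprung shutter out by its handle until you feel it come up firmly against its hidden rubber stop, without wrenching it, so that both offcuts drop into the bin below, and ease it back until it is fully shut, not letting it snap, and let go. Leave everything else on the bench where it is.

Things in the scene. Friction and masses are not known exactly. Their poses are not given: they have to be found in the camera images.
- chute: Scrap chute, fixed. Origin on the bench under the hopper's middle; the shutter pulls out along its -x. Hopper: steel mouth 88 (x) by 100 mm (y) inside, walls 4 mm, rim 170 mm above the bench; its floor is the shutter, top at 121 mm. In front two rails (outside 120 mm apart, top 123 mm) and a grey housing 70 mm wide, top 112 mm, run to x = -225 mm. Posts at its corners, 144 mm outside in y
- handle (a point): Middle of the shutter's pull handle: round dark steel bar 14 mm thick, 118 mm long along the chute's y, 170 mm above the bench (49 mm above the shutter's top), on two uprights 84 mm apart. Shut, it lies at x = -105 mm of the chute, 57 mm from bar centre to the hopper's wall. Axes as the chute's
- shutter (a joint): How far the shutter is pulled out, m: 0 shut, growing towards the chute's -x. A spring pulls it shut, about 4 N at 0 and 7 N pulled out, plus a little friction. The stop is met somewhere from 0.093 to 0.118, differently each time; the hopper is fully open by 0.092
- stop: Rubber-buffered stop inside the grey housing, not visible and set differently each time: it has to be felt. The origin is a fixed point in the housing and does not tell the setting. The buffer yields about 1 mm for each 4 N and bottoms after 8 mm (about 32 N)
- bin: Open wooden bin fixed under the hopper, 152 (x) by 122 (y) by 65 mm high, walls 4 mm; origin at the centre of its underside on the bench, axes as the chute's, 34 mm behind (+x) the hopper's middle, so that it sticks out behind the hopper
- bar_offcut: Loose offcut of dull silvery metal bar, 74 (x) by 28 (y) by 20 mm high, its last 24 mm at +x stepped down to 12 mm high; about 0.1 kg. Origin at the centre of its underside, x along its length
- bar_mid (a point): Point 10 mm above the origin of the stepped bar, about its middle
- channel_offcut: Loose offcut of dull silvery U-channel, 62 (x) by 34 (y) by 22 mm high, open side up, ribs 8 mm thick along x; about 0.1 kg. Origin at the centre of its underside, x along its length
- channel_mid (a point): Point 11 mm above the origin of the channel piece, its middle
- bench_block: Bystander: square steel bench block, 60 x 60 x 20 mm, origin under its centre
- pot: Bystander: white lidded pot, 54 mm across, 45 mm high, origin under its centre
- brick: Bystander: white soldering brick, 150 (x) by 75 by 30 mm high, origin under its centre
- ring_clamp: Bystander: wooden ring clamp with a brass collar, 130 (x) by 34 by 26 mm high, origin under its centre
- pliers: Bystander: pliers with red grips lying along x, 150 mm long, 12 mm high, origin under the middle
- hammer: Bystander: small hammer lying along x, 200 mm long, origin under the middle
- file: Bystander: flat file with a black handle lying along x, 210 mm long, 20 mm high, origin under the middle

How it is judged:
By the outcome, as a careful person would: the job done as asked, in the order asked, and still so for the second after the job is handed in, with the robot touching nothing.
It also fails if it takes over 72 s, if anything falls off the work surface, if the arm or the gripper's body presses on something with over 40 N, if the wrist force passes 120 N, or if a joint passes its speed limit or range.

## Working session

There is one attempt and no reset: what is moved stays moved. The work goes in short steps, Python scripts to look and compute and a tool call to move; the robot and the scene stay as the last step left them, time stands still between calls to the robot, and variables do not carry over. Pictures are saved under pics/ and viewed, about 8 in all and at most 12, crops included, and the job is handed in when it is done.

Besides the shell and the picture viewer there is one more tool, called after ">>>" as name(argument=value, ...), one argument or row to a line, values as JSON. send_rows: Moves the arm, as the interface text tells. Its arguments: {"type":"object","properties":{"targets":{"type":"array","items":{"type":"object","properties":{"wx":{"type":"number"},"wy":{"type":"number"},"wz":{"type":"number"},"x":{"type":"number"},"y":{"type":"number"},"z":{"type":"number"},"gripper":{"type":"number"}}}},"squeeze":{"type":"number"}},"required":["targets"]}

```bash
mkdir -p pics
cat > h.py <<'E'
import numpy as np, cv2
from bench import ctrl
def grab(n,save=None):
    g=ctrl.grab_frame(n); g={k:np.array(v) for k,v in g.items()}
    if save: cv2.imwrite('pics/'+save,g['frame'][:,:,::-1])
    return g
def ray(g,uv,z):
    p=cv2.undistortPoints(np.array(uv,float).reshape(-1,1,2),g['camera_matrix'],g['distortion']).reshape(-1,2)
    d=np.c_[p,np.ones(len(p))]@g['pose'][:3,:3].T; o=g['pose'][:3,3]
    return o+d*((z-o[2])/d[:,2])[:,None]
def proj(g,P):
    T=np.linalg.inv(g['pose']); r=cv2.Rodrigues(T[:3,:3])[0]
    return cv2.projectPoints(np.array(P,float).reshape(-1,1,3),r,T[:3,3],g['camera_matrix'],g['distortion'])[0].reshape(-1,2)
E
python3 - <<'E'
from h import *
import pickle
for n in ['top','side']:
    g=grab(n); pickle.dump(g,open(n+'.pkl','wb'))
    print(n,g['pose'].round(3).tolist(),g['camera_matrix'][0,0])
    im=cv2.resize(g['frame'][:,:,::-1],(800,600),interpolation=cv2.INTER_CUBIC); cv2.imwrite(f'pics/{n}0.png',im)
print(ctrl.state())
E
```

```text
top [[0.03, -0.994, 0.104, 0.404], [-1.0, -0.03, -0.001, 0.023], [0.004, -0.104, -0.995, 1.483], [0.0, 0.0, 0.0, 1.0]] 390.0474331873756
side [[0.992, -0.104, 0.07, 0.459], [-0.125, -0.752, 0.647, -0.804], [-0.015, -0.65, -0.76, 1.054], [0.0, 0.0, 0.0, 1.0]] 390.58151379575884
{'t': 0.1, 'joint_positions': array([ 1.20297533e+00,  5.32914597e-02,  1.61414568e+00, -3.05742323e-06,
        1.47601130e+00, -1.19022007e-01]), 'qd': array([-0.00098266, -0.00202853, -0.00270887, -0.00057949, -0.00034801,
        0.00080666]), 'joint_efforts': array([ 4.57820875e-06, -3.94902313e+01, -3.71362531e+01, -5.86515898e-05,
        3.86820422e-03, -3.45547335e-05]), 'eef_pos': array([0.15371033, 0.60522398, 0.23019216]), 'ee_rot': array([ 1.24078691e-01,  9.92271947e-01, -9.00903961e-04, -2.22168097e-04]), 'contact_force': array([ 0.76044378,  0.49074877, -0.31084665]), 'ft_torque': array([-0.00289573, -0.01282629, -0.04797952]), 'finger_gap': 1.0009533558959998}
```

View pics/top0.png

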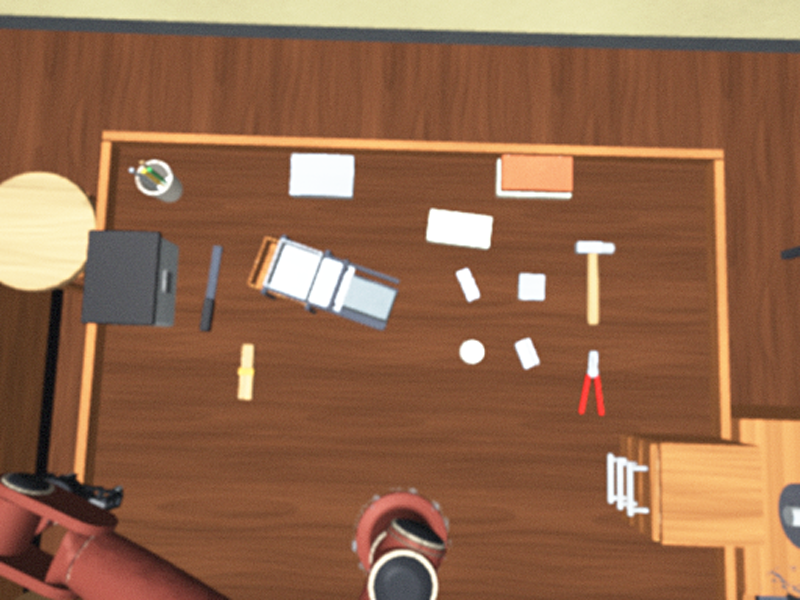

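View pics/side0.png

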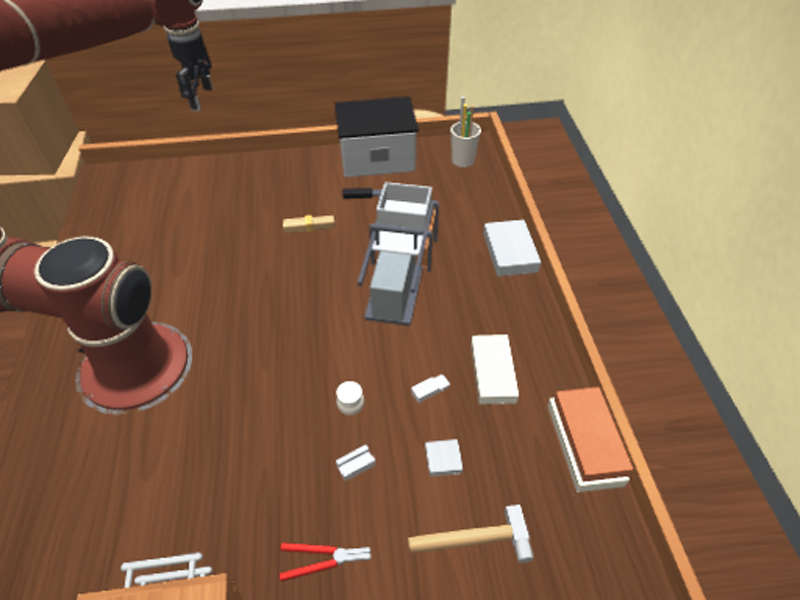

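Top view (800 px scale): the bar is at (468,285), the channel at (527,353) and the hopper mouth at about (293,268). The housing runs right to about (392,305). The side view confirms that (430,387) is the stepped bar and (355,461) the channel.

Run:
```python
from h import *
import pickle
def blob(g,uv,thr):
    im=g['frame'].min(2); m=(im>thr).astype(np.uint8)
    n,l=cv2.connectedComponents(m); k=l[int(uv[1]),int(uv[0])]
    c,_=cv2.findContours((l==k).astype(np.uint8),0,2); return max(c,key=cv2.contourArea).reshape(-1,2)
for n,pts in [('top',{'bar':(468,285),'chan':(527,353),'block':(532,287),'pot':(472,351)}),]:
    g=pickle.load(open(n+'.pkl','rb'))
    for k,uv in pts.items():
        c=blob(g,np.array(uv)*.64,120)
        w=ray(g,c,{'bar':.018,'chan':.022,'block':.02,'pot':.045}[k])[:,:2]
        (cx,cy),s,a=cv2.minAreaRect((w*1000).astype(np.float32))
        b=cv2.boxPoints(((cx,cy),s,a)); e=b[1]-b[0]; f=b[2]-b[1]; L=e if np.hypot(*e)>np.hypot(*f) else f
        print(n,k,len(c),round(cx),round(cy),np.round(s),'long axis deg',round(np.degrees(np.arctan2(L[1],L[0])),1))
# close crops
t=pickle.load(open('top.pkl','rb'))['frame'][:,:,::-1]; s=pickle.load(open('side.pkl','rb'))['frame'][:,:,::-1]
a=cv2.resize(t[145:215,150:265],(800,487),interpolation=cv2.INTER_CUBIC)
cv2.imwrite('pics/crop0.png',a)
```

```text
top bar 36 602 -143 [83. 37.] long axis deg 24.2
top chan 39 439 -286 [71. 45.] long axis deg 22.5
top block 14 600 -295 [69. 64.] long axis deg 0.3
top pot 18 439 -151 [55. 55.] long axis deg -88.9
```

View pics/crop0.png

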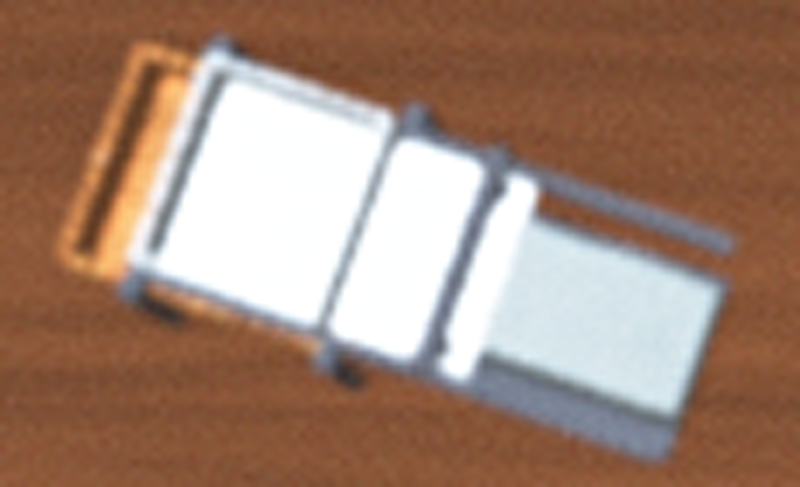

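The crop shows the handle bar running from (500,155) to (437,350), the rim corners at about (215,50), (125,280), (400,115) and (322,330), and the rail ends at (735,240) and (667,458).

Run:
```python
from h import *
import pickle
g=pickle.load(open('top.pkl','rb')); f=lambda p:np.array(p)/6.957+[150,145]-0.4
H=ray(g,f([(500,155),(437,350)]),.17); R=ray(g,f([(210,50),(130,280),(400,115),(322,330)]),.17); E=ray(g,f([(735,240),(667,458)]),.123)
print(H.round(3),R.round(3),E.round(3),sep='\n')
hop=R.mean(0);h=H.mean(0);e=E.mean(0)
print('hop',hop,'h',h,'e',e, np.linalg.norm((hop-h)[:2]),np.linalg.norm((hop-e)[:2]),np.linalg.norm(H[0]-H[1]),np.linalg.norm(R[0]-R[1]),np.linalg.norm(R[0]-R[2]))
for a in [hop-h,hop-e,h-e,(R[:2]-R[2:]).mean(0)]: print('yaw x',np.degrees(np.arctan2(a[1],a[0])))
for a in [H[0]-H[1],E[0]-E[1],R[0]-R[1],R[2]-R[3]]: print('yaw y',np.degrees(np.arctan2(a[1],a[0])))
```

```text
[[0.624 0.14  0.17 ]
 [0.527 0.167 0.17 ]]
[[0.671 0.284 0.17 ]
 [0.557 0.317 0.17 ]
 [0.642 0.189 0.17 ]
 [0.535 0.223 0.17 ]]
[[0.592 0.023 0.123]
 [0.48  0.054 0.123]]
hop [0.60128173 0.25326456 0.17      ] h [0.57529002 0.1530751  0.17      ] e [0.53603056 0.0388199  0.123     ] 0.10350602758421314 0.224152246562685 0.1004209903896249 0.11953553922398286 0.09900138211960531
yaw x 75.45661245921481
yaw x 73.07605614626594
yaw x 71.03666501375734
yaw x 74.85734322087062
yaw y -15.525104898404633
yaw y -15.482386200508898
yaw y -16.132180121143108
yaw y -17.320798914950252
```

>>> send_rows(
  targets=[
    {"x": 0.025,"y": -0.042,"wz": 2.2,"gripper": 0.06},
    {"x": 0.025,"y": -0.042,"wz": 2.2},
    {"x": 0.025,"y": -0.042,"wz": 2.2},
    {"x": 0.025,"y": -0.042,"wz": 2.2},
    {"x": 0.025,"y": -0.042,"wz": 2.2},
    {"x": 0.025,"y": -0.042,"wz": 2.2},
    {"x": 0.025,"y": -0.042,"wz": 2.2},
    {"x": 0.025,"y": -0.042,"wz": 2.2},
    {"x": 0.025,"y": -0.042,"wz": 2.2},
    {"x": 0.025,"y": -0.042,"wz": 2.2},
    {"x": 0.025,"y": -0.042,"wz": 2.2},
    {"x": 0.025,"y": -0.042,"wz": 2.2},
  ],
)

```text
validation failed for argument at $.ta...
```

>>> send_rows(
  targets=[
    {"x": 0.025,"y": -0.042,"wz": 2.2},
    {"x": 0.025,"y": -0.042,"wz": 2.2},
    {"x": 0.025,"y": -0.042,"wz": 2.2},
    {"x": 0.025,"y": -0.042,"wz": 2.2},
    {"x": 0.025,"y": -0.042,"wz": 2.2},
    {"x": 0.023,"y": -0.034,"wz": 2.2},
    {},
  ],
)

```text
validation failed for argument at $.ta...
```

Run:
```python
from h import *
import pickle
g=grab('wrist'); pickle.dump(g,open('w1.pkl','wb'))
cv2.imwrite('pics/w1.png',g['frame'][:,:,::-1])
s=ctrl.state(); print(s['t'],s['eef_pos'],s['ee_rot'],s['joint_positions'],s['finger_gap']); print(g['pose'].round(3))
```

```text
0.15 [0.15372724 0.60529546 0.23031133] [ 1.24079291e-01  9.92271958e-01 -8.06999256e-04 -1.98290469e-04] [ 1.20299182e+00  5.32662290e-02  1.61397236e+00 -4.11443871e-06
  1.47601606e+00 -1.19004235e-01] 1.004237976328923
[[ 0.245  0.934  0.26   0.089]
 [ 0.969 -0.236 -0.069  0.622]
 [-0.003  0.269 -0.963  0.373]
 [ 0.     0.     0.     1.   ]]
```

View pics/w1.png

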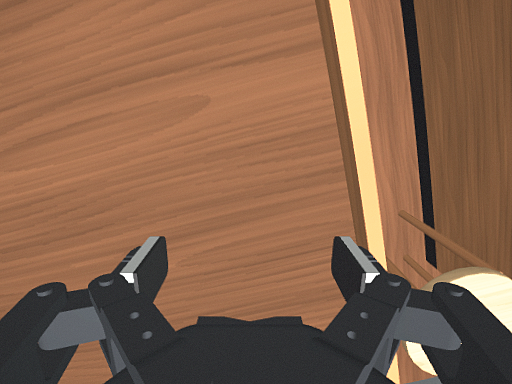

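The calls were refused and nothing moved. I'll fill in every field in each row.

>>> send_rows(
  targets=[
    {"x": 0.025,"y": -0.042,"z": 0,"wx": 0,"wy": 0,"wz": 2.2,"gripper": 0.06},
    {"x": 0.025,"y": -0.042,"z": 0,"wx": 0,"wy": 0,"wz": 2.2,"gripper": 0.06},
    {"x": 0.025,"y": -0.042,"z": 0,"wx": 0,"wy": 0,"wz": 2.2,"gripper": 0.06},
    {"x": 0.025,"y": -0.042,"z": 0,"wx": 0,"wy": 0,"wz": 2.2,"gripper": 0.06},
    {"x": 0.025,"y": -0.042,"z": 0,"wx": 0,"wy": 0,"wz": 2.2,"gripper": 0.06},
    {"x": 0.025,"y": -0.042,"z": 0,"wx": 0,"wy": 0,"wz": 2.2,"gripper": 0.06},
    {"x": 0.025,"y": -0.042,"z": 0,"wx": 0,"wy": 0,"wz": 2.2,"gripper": 0.06},
    {"x": 0.025,"y": -0.042,"z": 0,"wx": 0,"wy": 0,"wz": 2.2,"gripper": 0.06},
    {"x": 0.025,"y": -0.042,"z": 0,"wx": 0,"wy": 0,"wz": 2.2,"gripper": 0.06},
  ],
  squeeze=40,
)

```text
t: 1.27
eef_pos: [0.3793, 0.2263, 0.2311]
ee_rot: [-0.049, 0.999, 0.0, 0.0]
contact_force: [0.9, -0.2, -0.1]
finger_gap: 0.707
```

>>> send_rows(
  targets=[
    {"x": 0.025,"y": -0.042,"z": 0,"wx": 0,"wy": 0,"wz": 2.2,"gripper": 0.06},
    {"x": 0.025,"y": -0.042,"z": 0,"wx": 0,"wy": 0,"wz": 2.2,"gripper": 0.06},
    {"x": 0.025,"y": -0.042,"z": 0,"wx": 0,"wy": 0,"wz": 2.2,"gripper": 0.06},
    {"x": 0.025,"y": -0.042,"z": 0,"wx": 0,"wy": 0,"wz": 2.2,"gripper": 0.06},
    {"x": 0.025,"y": -0.042,"z": 0,"wx": 0,"wy": 0,"wz": 2.2,"gripper": 0.06},
    {"x": 0.025,"y": -0.042,"z": 0,"wx": 0,"wy": 0,"wz": 2.2,"gripper": 0.06},
    {"x": 0.025,"y": -0.042,"z": 0,"wx": 0,"wy": 0,"wz": 2.2,"gripper": 0.06},
    {"x": 0.025,"y": -0.042,"z": 0,"wx": 0,"wy": 0,"wz": 2.2,"gripper": 0.06},
    {"x": 0.022,"y": -0.033,"z": 0,"wx": 0,"wy": 0,"wz": 2.2,"gripper": 0.06},
    {"x": 0,"y": 0,"z": 0,"wx": 0,"wy": 0,"wz": 0,"gripper": 0.06},
  ],
)

```text
t: 2.52
eef_pos: [0.6013, -0.1433, 0.2304]
ee_rot: [-0.218, 0.976, 0.0, -0.001]
contact_force: [-0.2, 0.3, -0.0]
finger_gap: 0.707
```

Run:
```python
from h import *
import pickle
g=grab('wrist'); pickle.dump(g,open('w1.pkl','wb'))
cv2.imwrite('pics/w2.png',g['frame'][:,:,::-1])
s=ctrl.state(); print(s['t'],s['eef_pos'],s['ee_rot'],s['joint_positions'],s['finger_gap'])
```

```text
2.575 [ 0.60077432 -0.14195333  0.23047217] [-2.18486215e-01  9.75839662e-01  5.65727183e-04 -6.38875373e-04] [-3.52634957e-01  3.63487068e-02  1.63116137e+00  2.59339258e-04
  1.47576964e+00 -2.36398214e+00] 0.7007167832134666
```

View pics/w2.png

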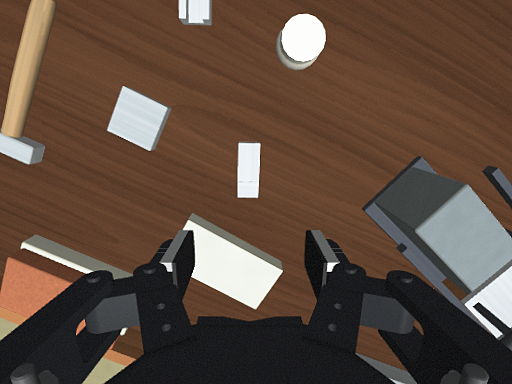

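The wrist view shows the bar at about (248,170), with its step at the lower end (about row 182) and its long axis nearly vertical in the image. The pot is at (302,40) and the channel shows at the top edge, at (195,10).

```bash
cat >> h.py <<'E'
def rect(g,uv,thr,z):
    m=(g['frame'].min(2)>thr).astype(np.uint8); n,l=cv2.connectedComponents(m)
    c=max(cv2.findContours((l==l[uv[1],uv[0]]).astype(np.uint8),0,2)[0],key=cv2.contourArea).reshape(-1,2)
    w=ray(g,c,z)[:,:2]; (cx,cy),s,a=cv2.minAreaRect((w*1000).astype(np.float32))
    b=cv2.boxPoints(((cx,cy),s,a)); e=b[1]-b[0]; f=b[2]-b[1]; L=e if np.hypot(*e)>np.hypot(*f) else f
    print('rect',round(cx),round(cy),np.round(s,1),'long deg',round(np.degrees(np.arctan2(L[1],L[0])),1))
def jaw():
    q=ctrl.state()['ee_rot']; from scipy.spatial.transform import Rotation as R
    y=R.from_quat(q).as_matrix()[:,1]; return np.degrees(np.arctan2(y[1],y[0]))
E
python3 - <<'E'
from h import *
import pickle
g=pickle.load(open('w1.pkl','rb'))
for t in (120,160): rect(g,(248,165),t,.018)
rect(g,(195,10),140,.022); print('jaw',jaw())
E
```

```text
rect 604 -145 [72.4 28.7] long deg 23.7
rect 604 -145 [71.9 28.5] long deg 23.7
rect 462 -274 [23.9 24. ] long deg -66.5
jaw 115.24024301226373
```

>>> send_rows(
  targets=[
    {"x": -0.002,"y": -0.005,"z": -0.04,"wx": 0,"wy": 0,"wz": -1.5,"gripper": 0.06},
    {"x": 0,"y": 0,"z": -0.045,"wx": 0,"wy": 0,"wz": 0,"gripper": 0.06},
    {"x": 0,"y": 0,"z": -0.045,"wx": 0,"wy": 0,"wz": 0,"gripper": 0.06},
    {"x": 0,"y": 0,"z": -0.04,"wx": 0,"wy": 0,"wz": 0,"gripper": 0.06},
    {"x": 0,"y": 0,"z": -0.03,"wx": 0,"wy": 0,"wz": 0,"gripper": 0.06},
    {"x": 0,"y": 0,"z": -0.015,"wx": 0,"wy": 0,"wz": 0,"gripper": 0.06},
    {"x": 0,"y": 0,"z": -0.011,"wx": 0,"wy": 0,"wz": 0,"gripper": 0.06},
    {"x": 0,"y": 0,"z": 0,"wx": 0,"wy": 0,"wz": 0,"gripper": 0.06},
  ],
)

```text
t: 3.58
eef_pos: [0.5989, -0.146, 0.0054]
ee_rot: [-0.207, 0.978, 0.0, -0.0]
contact_force: [0.3, 0.1, 0.7]
finger_gap: 0.704
```

>>> send_rows(
  targets=[
    {"x": 0,"y": 0,"z": 0,"wx": 0,"wy": 0,"wz": 0,"gripper": 0.015},
    {"x": 0,"y": 0,"z": 0,"wx": 0,"wy": 0,"wz": 0,"gripper": 0.015},
    {"x": 0,"y": 0,"z": 0,"wx": 0,"wy": 0,"wz": 0,"gripper": 0.015},
    {"x": 0,"y": 0,"z": 0,"wx": 0,"wy": 0,"wz": 0,"gripper": 0.015},
    {"x": 0,"y": 0,"z": 0,"wx": 0,"wy": 0,"wz": 0,"gripper": 0.015},
  ],
)

```text
t: 4.2
eef_pos: [0.6, -0.1467, 0.0068]
ee_rot: [-0.207, 0.978, -0.001, 0.001]
contact_force: [-0.3, 0.3, 5.5]
finger_gap: 0.316
```

>>> send_rows(
  targets=[
    {"x": 0,"y": 0,"z": 0.03,"wx": 0,"wy": 0,"wz": 0,"gripper": 0.015},
    {"x": 0,"y": 0,"z": 0.05,"wx": 0,"wy": 0,"wz": 0,"gripper": 0.015},
    {"x": 0,"y": 0,"z": 0.05,"wx": 0,"wy": 0,"wz": 0,"gripper": 0.015},
    {"x": 0,"y": 0,"z": 0.05,"wx": 0,"wy": 0,"wz": 0,"gripper": 0.015},
    {"x": 0,"y": 0.02,"z": 0.05,"wx": 0,"wy": 0,"wz": -4,"gripper": 0.015},
    {"x": 0,"y": 0.04,"z": 0.01,"wx": 0,"wy": 0,"wz": -4,"gripper": 0.015},
    {"x": 0,"y": 0.045,"z": 0,"wx": 0,"wy": 0,"wz": -4,"gripper": 0.015},
    {"x": 0,"y": 0.045,"z": 0,"wx": 0,"wy": 0,"wz": -4,"gripper": 0.015},
    {"x": 0,"y": 0.045,"z": 0,"wx": 0,"wy": 0,"wz": -4,"gripper": 0.015},
    {"x": 0,"y": 0.045,"z": 0,"wx": 0,"wy": 0,"wz": -4,"gripper": 0.015},
    {"x": 0,"y": 0.045,"z": 0,"wx": 0,"wy": 0,"wz": -4,"gripper": 0.015},
  ],
)

```text
t: 5.58
eef_pos: [0.5982, 0.1401, 0.2443]
ee_rot: [0.037, 0.999, -0.0, -0.001]
contact_force: [-0.3, 0.0, -1.6]
finger_gap: 0.319
```

>>> send_rows(
  targets=[
    {"x": 0,"y": 0.045,"z": 0,"wx": 0,"wy": 0,"wz": -4,"gripper": 0.015},
    {"x": 0,"y": 0.04,"z": 0,"wx": 0,"wy": 0,"wz": -4,"gripper": 0.015},
    {"x": -0.003,"y": 0.031,"z": 0,"wx": 0,"wy": 0,"wz": -3.7,"gripper": 0.015},
    {"x": 0,"y": 0,"z": 0,"wx": 0,"wy": 0,"wz": 0,"gripper": 0.015},
  ],
)

```text
t: 6.08
eef_pos: [0.5949, 0.2565, 0.2441]
ee_rot: [0.136, 0.991, -0.0, -0.001]
contact_force: [-0.4, -0.3, -1.3]
finger_gap: 0.315
```

Run:
```python
from h import *
import pickle
g=grab('wrist'); pickle.dump(g,open('w2.pkl','wb'))
im=cv2.resize(g['frame'][:,:,::-1],(800,600)); cv2.imwrite('pics/w3.png',im)
s=ctrl.state(); print(s['t'],s['eef_pos'],jaw(),s['joint_positions'],s['finger_gap'])
```

```text
6.125 [0.59523941 0.25518353 0.24419562] 74.26649114480847 [ 2.90387542e-01  9.93796850e-02  1.54220983e+00 -4.70934354e-04
  1.50188255e+00 -1.00577345e+00] 0.32004483630193364
```

View pics/w3.png

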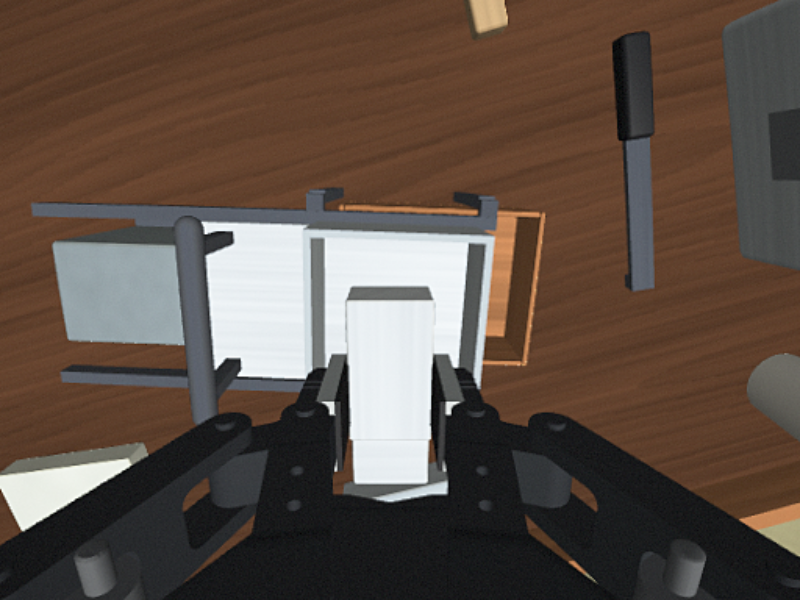

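The wrist view shows the bar held between the fingers. The hopper rim's outer corners on the low-x side are at (303,230) and (495,234), its far side shows at about row 490, and the handle's end is at (190,222), running down to about (203,410).

Run:
```python
from h import *
import pickle
g=pickle.load(open('w2.pkl','rb')); f=lambda p:np.array(p)*.64
P=ray(g,f([(303,230),(495,234),(190,218),(203,410),(395,493)]),.17)[:,:2]; print((P*1000).round())
d=P[1]-P[0]; print('len',np.hypot(*d),'yaw',np.degrees(np.arctan2(d[1],d[0])))
for yaw in (74,75.):
  a=np.radians(yaw); X=np.array([np.cos(a),np.sin(a)]);Y=np.array([-X[1],X[0]])
  hop=(P[0]+P[1])/2-54*.001*Y; print(yaw,'hopper',hop,'rear y',(P[4]-hop)@Y,'handle x',(P[2:4]-hop)@X, 'handle end y',(P[2]-hop)@Y)
```

```text
[[542. 226.]
 [570. 318.]
 [521. 174.]
 [622. 139.]
 [704. 229.]]
len 0.09556346466541575 yaw 73.21493673607908
74 hopper [0.60769804 0.25713806] rear y -0.10035848050432498 handle x [-0.10406741 -0.10927316] handle end y 0.0604832933387687
75.0 hopper [0.6079499  0.25804625] rear y -0.10032644753207429 handle x [-0.10393841 -0.11100443] handle end y 0.06229853270764333
```

>>> send_rows(
  targets=[
    {"x": 0.006,"y": 0.002,"z": -0.03,"wx": 0,"wy": 0,"wz": -0.3,"gripper": 0.015},
    {"x": 0,"y": 0,"z": -0.02,"wx": 0,"wy": 0,"wz": 0,"gripper": 0.015},
    {"x": 0,"y": 0,"z": -0.02,"wx": 0,"wy": 0,"wz": 0,"gripper": 0.015},
    {"x": 0,"y": 0,"z": -0.02,"wx": 0,"wy": 0,"wz": 0,"gripper": 0.015},
    {"x": 0,"y": 0,"z": -0.012,"wx": 0,"wy": 0,"wz": 0,"gripper": 0.015},
    {"x": 0,"y": 0,"z": -0.008,"wx": 0,"wy": 0,"wz": 0,"gripper": 0.015},
    {"x": 0,"y": 0,"z": 0,"wx": 0,"wy": 0,"wz": 0,"gripper": 0.015},
  ],
)

```text
t: 7.0
eef_pos: [0.6017, 0.2567, 0.1349]
ee_rot: [0.14, 0.99, -0.0, -0.0]
contact_force: [-0.2, 0.1, 0.3]
finger_gap: 0.314
```

>>> send_rows(
  targets=[
    {"x": 0,"y": 0,"z": 0,"wx": 0,"wy": 0,"wz": 0,"gripper": 0.043},
    {"x": 0,"y": 0,"z": 0,"wx": 0,"wy": 0,"wz": 0,"gripper": 0.043},
    {"x": 0,"y": 0,"z": 0,"wx": 0,"wy": 0,"wz": 0,"gripper": 0.043},
    {"x": 0,"y": 0,"z": 0.03,"wx": 0,"wy": 0,"wz": 0,"gripper": 0.043},
    {"x": 0,"y": 0,"z": 0.04,"wx": 0,"wy": 0,"wz": 0,"gripper": 0.043},
    {"x": 0,"y": 0,"z": 0.04,"wx": 0,"wy": 0,"wz": 0,"gripper": 0.043},
  ],
)

```text
t: 7.75
eef_pos: [0.6018, 0.2567, 0.2466]
ee_rot: [0.141, 0.99, 0.0, 0.0]
contact_force: [1.0, -0.0, -1.0]
finger_gap: 0.506
```

>>> send_rows(
  targets=[
    {"x": -0.012,"y": -0.042,"z": 0,"wx": 0,"wy": 0,"wz": 3,"gripper": 0.06},
    {"x": -0.012,"y": -0.042,"z": 0,"wx": 0,"wy": 0,"wz": 3,"gripper": 0.06},
    {"x": -0.012,"y": -0.042,"z": 0,"wx": 0,"wy": 0,"wz": 3,"gripper": 0.06},
    {"x": -0.012,"y": -0.042,"z": 0,"wx": 0,"wy": 0,"wz": 3,"gripper": 0.06},
    {"x": -0.012,"y": -0.042,"z": 0,"wx": 0,"wy": 0,"wz": 3,"gripper": 0.06},
    {"x": -0.012,"y": -0.042,"z": 0,"wx": 0,"wy": 0,"wz": 3,"gripper": 0.06},
    {"x": -0.012,"y": -0.042,"z": 0,"wx": 0,"wy": 0,"wz": 3,"gripper": 0.06},
    {"x": -0.012,"y": -0.042,"z": 0,"wx": 0,"wy": 0,"wz": 3,"gripper": 0.06},
    {"x": -0.012,"y": -0.042,"z": 0,"wx": 0,"wy": 0,"wz": 3,"gripper": 0.06},
    {"x": -0.012,"y": -0.042,"z": 0,"wx": 0,"wy": 0,"wz": 3,"gripper": 0.06},
    {"x": -0.012,"y": -0.042,"z": 0,"wx": 0,"wy": 0,"wz": 3,"gripper": 0.06},
    {"x": -0.012,"y": -0.042,"z": 0,"wx": 0,"wy": 0,"wz": 3,"gripper": 0.06},
  ],
)

```text
t: 9.25
eef_pos: [0.4574, -0.2486, 0.2459]
ee_rot: [-0.173, 0.985, -0.0, 0.0]
contact_force: [0.2, 0.4, -0.5]
finger_gap: 0.704
```

>>> send_rows(
  targets=[
    {"x": -0.016,"y": -0.04,"z": 0,"wx": 0,"wy": 0,"wz": 2,"gripper": 0.06},
    {"x": 0,"y": 0,"z": 0,"wx": 0,"wy": 0,"wz": 0,"gripper": 0.06},
  ],
)

```text
t: 9.5
eef_pos: [0.441, -0.2893, 0.2456]
ee_rot: [-0.187, 0.982, -0.0, 0.0]
contact_force: [0.7, -0.0, 0.5]
finger_gap: 0.7
```

Run:
```python
from h import *
import pickle
g=grab('wrist'); pickle.dump(g,open('w3.pkl','wb'))
t=grab('top'); s=grab('side')
a=cv2.resize(t['frame'][145:215,150:265],(600,365),interpolation=cv2.INTER_CUBIC)
b=cv2.resize(s['frame'][100:210,220:300],(200,275)); 
im=np.zeros((600,800,3),np.uint8); im[:365,:600]=a; im[:275,600:]=b
im[366:600,:312]=cv2.resize(g['frame'],(312,234)); 
im[366:600,400:]=cv2.resize(g['frame'][60:260,100:442],(400,234)); cv2.imwrite('pics/m4.png',im[:,:,::-1])
s=ctrl.state(); print(s['t'],s['eef_pos'],jaw(),s['joint_positions'],s['finger_gap'])
m=(g['frame'].min(2)>140).astype(np.uint8); n,l,st,c=cv2.connectedComponentsWithStats(m)
for i in range(1,n):
    if st[i,4]>100: print(st[i],c[i].round())
```

```text
9.65 [ 0.44212096 -0.28669315  0.24545019] 111.8527997155913 [-7.16812758e-01 -1.92414349e-01  1.82235009e+00  4.58480090e-04
  1.51154089e+00 -2.66903949e+00] 0.7018535764759316
[131  85  28  48 731] [144. 108.]
[ 237  143   28   49 1252] [251. 167.]
[  88  176   43   97 1593] [111. 222.]
[ 319  182   45   44 1432] [341. 204.]
[159 230  29  42 408] [173. 250.]
[312 230  28  42 391] [326. 250.]
[ 190  237   41   51 1297] [209. 262.]
[ 61 267  24  18 255] [ 71. 276.]
[436 276  43  44 270] [453. 292.]
[105 348  36  25 417] [121. 358.]
```

View pics/m4.png

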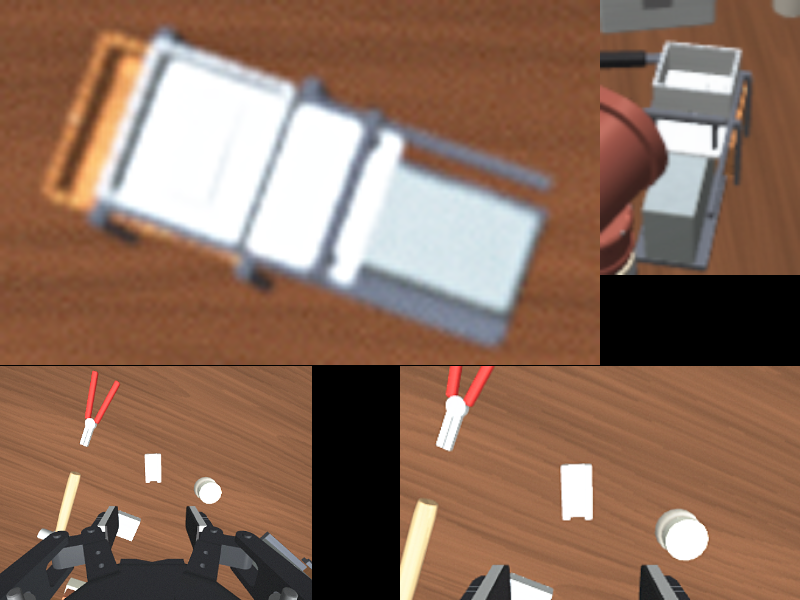

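The bar shows faintly in the hopper in the top crop. In the wrist image the channel is at about (251,167).

Run:
```python
from h import *
import pickle
g=pickle.load(open('w3.pkl','rb'))
for t in (120,150): rect(g,(244,167),t,.02)
```

```text
rect 441 -289 [65.4 35.9] long deg 22.4
rect 441 -289 [65.4 35.6] long deg 22.6
```

>>> send_rows(
  targets=[
    {"x": 0,"y": -0.001,"z": -0.04,"wx": 0,"wy": 0,"wz": 0.5,"gripper": 0.06},
    {"x": 0,"y": 0,"z": -0.05,"wx": 0,"wy": 0,"wz": 0,"gripper": 0.06},
    {"x": 0,"y": 0,"z": -0.05,"wx": 0,"wy": 0,"wz": 0,"gripper": 0.06},
    {"x": 0,"y": 0,"z": -0.04,"wx": 0,"wy": 0,"wz": 0,"gripper": 0.06},
    {"x": 0,"y": 0,"z": -0.03,"wx": 0,"wy": 0,"wz": 0,"gripper": 0.06},
    {"x": 0,"y": 0,"z": -0.02,"wx": 0,"wy": 0,"wz": 0,"gripper": 0.06},
    {"x": 0,"y": 0,"z": -0.009,"wx": 0,"wy": 0,"wz": 0,"gripper": 0.06},
    {"x": 0,"y": 0,"z": 0,"wx": 0,"wy": 0,"wz": 0,"gripper": 0.02},
    {"x": 0,"y": 0,"z": 0,"wx": 0,"wy": 0,"wz": 0,"gripper": 0.02},
    {"x": 0,"y": 0,"z": 0,"wx": 0,"wy": 0,"wz": 0,"gripper": 0.02},
    {"x": 0,"y": 0,"z": 0,"wx": 0,"wy": 0,"wz": 0,"gripper": 0.02},
  ],
)

```text
t: 11.02
eef_pos: [0.4425, -0.2887, 0.0073]
ee_rot: [-0.194, 0.981, -0.001, 0.001]
contact_force: [0.5, 0.7, 2.0]
finger_gap: 0.384
```

>>> send_rows(
  targets=[
    {"x": 0,"y": 0,"z": 0.03,"wx": 0,"wy": 0,"wz": 0,"gripper": 0.02},
    {"x": 0,"y": 0,"z": 0.055,"wx": 0,"wy": 0,"wz": 0,"gripper": 0.02},
    {"x": 0,"y": 0,"z": 0.055,"wx": 0,"wy": 0,"wz": 0,"gripper": 0.02},
    {"x": 0,"y": 0,"z": 0.055,"wx": 0,"wy": 0,"wz": 0,"gripper": 0.02},
    {"x": 0.0125,"y": 0.042,"z": 0.045,"wx": 0,"wy": 0,"wz": -3,"gripper": 0.02},
    {"x": 0.0125,"y": 0.042,"z": 0,"wx": 0,"wy": 0,"wz": -3,"gripper": 0.02},
    {"x": 0.0125,"y": 0.042,"z": 0,"wx": 0,"wy": 0,"wz": -3,"gripper": 0.02},
    {"x": 0.0125,"y": 0.042,"z": 0,"wx": 0,"wy": 0,"wz": -3,"gripper": 0.02},
    {"x": 0.0125,"y": 0.042,"z": 0,"wx": 0,"wy": 0,"wz": -3,"gripper": 0.02},
    {"x": 0.0125,"y": 0.042,"z": 0,"wx": 0,"wy": 0,"wz": -3,"gripper": 0.02},
    {"x": 0.0125,"y": 0.042,"z": 0,"wx": 0,"wy": 0,"wz": -3,"gripper": 0.02},
    {"x": 0.0125,"y": 0.042,"z": 0,"wx": 0,"wy": 0,"wz": -3,"gripper": 0.02},
  ],
)

```text
t: 12.52
eef_pos: [0.5418, 0.0489, 0.2459]
ee_rot: [0.015, 1.0, -0.0, -0.0]
contact_force: [1.0, -0.8, -0.9]
finger_gap: 0.386
```

>>> send_rows(
  targets=[
    {"x": 0.0125,"y": 0.042,"z": 0,"wx": 0,"wy": 0,"wz": -3,"gripper": 0.02},
    {"x": 0.0125,"y": 0.042,"z": 0,"wx": 0,"wy": 0,"wz": -3,"gripper": 0.02},
    {"x": 0.0125,"y": 0.042,"z": 0,"wx": 0,"wy": 0,"wz": -3,"gripper": 0.02},
    {"x": 0.0125,"y": 0.042,"z": 0,"wx": 0,"wy": 0,"wz": -3,"gripper": 0.02},
    {"x": 0.0135,"y": 0.041,"z": 0,"wx": 0,"wy": 0,"wz": -2.7,"gripper": 0.02},
    {"x": 0,"y": 0,"z": 0,"wx": 0,"wy": 0,"wz": 0,"gripper": 0.02},
  ],
)

```text
t: 13.28
eef_pos: [0.6052, 0.2587, 0.2452]
ee_rot: [0.141, 0.99, -0.0, -0.001]
contact_force: [-0.2, -0.7, -2.1]
finger_gap: 0.387
```

Run:
```python
from h import *
import pickle
g=grab('wrist'); pickle.dump(g,open('w4.pkl','wb'))
im=cv2.resize(g['frame'][:,:,::-1],(800,600)); cv2.imwrite('pics/w5.png',im)
s=ctrl.state(); print(s['t'],s['eef_pos'],jaw(),s['joint_positions'],s['finger_gap'])
```

```text
13.325 [0.6050348  0.25726599 0.24526529] 73.75964097874441 [ 2.89140517e-01  1.21290383e-01  1.51681220e+00 -4.51741927e-04
  1.50492466e+00 -9.98177459e-01] 0.3816824030302948
```

View pics/w5.png

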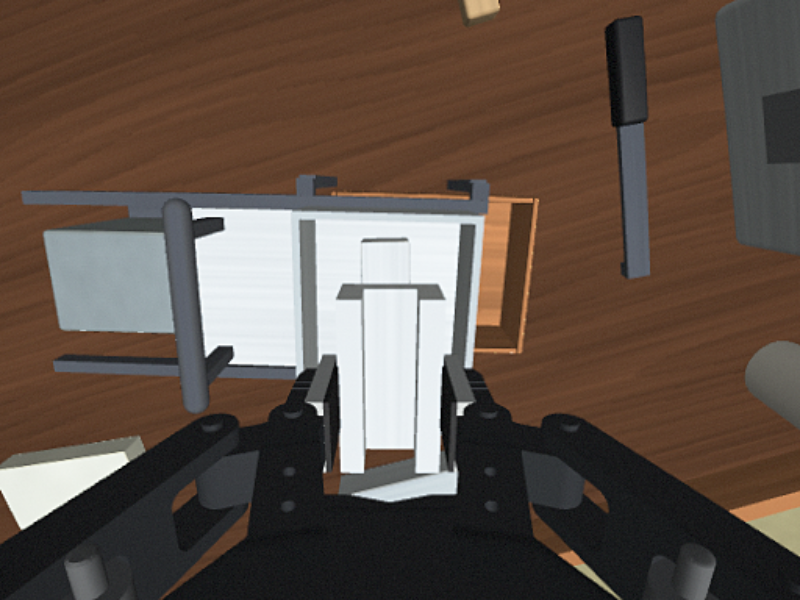

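The channel is held above the hopper, with the bar visible inside at (385,260). The whole handle can be seen, from (177,203) to (197,408).

>>> send_rows(
  targets=[
    {"x": 0,"y": -0.001,"z": -0.03,"wx": 0,"wy": 0,"wz": 0,"gripper": 0.02},
    {"x": 0,"y": 0,"z": -0.03,"wx": 0,"wy": 0,"wz": 0,"gripper": 0.02},
    {"x": 0,"y": 0,"z": -0.02,"wx": 0,"wy": 0,"wz": 0,"gripper": 0.02},
    {"x": 0,"y": 0,"z": -0.012,"wx": 0,"wy": 0,"wz": 0,"gripper": 0.02},
    {"x": 0,"y": 0,"z": 0,"wx": 0,"wy": 0,"wz": 0,"gripper": 0.02},
  ],
)

```text
t: 13.95
eef_pos: [0.605, 0.2551, 0.1534]
ee_rot: [0.142, 0.99, -0.0, -0.001]
contact_force: [0.4, 0.5, -0.5]
finger_gap: 0.385
```

Run:
```python
from h import *
import pickle
g=pickle.load(open('w4.pkl','rb')); f=lambda p:np.array(p)*.64
P=ray(g,f([(293,212),(487,214),(177,203),(197,406)]),.17)[:,:2]; print((P*1000).round())
print('handle len',np.hypot(*(P[2]-P[3])),'mid',(P[2]+P[3])/2, 'yaw y',np.degrees(np.arctan2(*(P[2]-P[3])[::-1])),'rim yaw',np.degrees(np.arctan2(*(P[1]-P[0])[::-1])))
```

```text
[[542. 227.]
 [570. 319.]
 [522. 173.]
 [628. 138.]]
handle len 0.11208111245361621 mid [0.57506681 0.15563675] yaw y 162.14469681081016 rim yaw 73.29290703817495
```

>>> send_rows(
  targets=[
    {"x": 0,"y": 0,"z": 0,"wx": 0,"wy": 0,"wz": 0,"gripper": 0.047},
    {"x": 0,"y": 0,"z": 0,"wx": 0,"wy": 0,"wz": 0,"gripper": 0.047},
    {"x": 0,"y": 0,"z": 0,"wx": 0,"wy": 0,"wz": 0,"gripper": 0.047},
    {"x": 0,"y": 0,"z": 0.03,"wx": 0,"wy": 0,"wz": 0,"gripper": 0.047},
    {"x": 0,"y": 0,"z": 0.04,"wx": 0,"wy": 0,"wz": 0,"gripper": 0.047},
    {"x": 0,"y": 0,"z": 0.03,"wx": 0,"wy": 0,"wz": 0,"gripper": 0.047},
    {"x": -0.014,"y": -0.05,"z": 0,"wx": 0,"wy": 0,"wz": -0.7,"gripper": 0.04},
    {"x": -0.015,"y": -0.05,"z": 0,"wx": 0,"wy": 0,"wz": 0,"gripper": 0.04},
    {"x": 0,"y": 0,"z": 0,"wx": 0,"wy": 0,"wz": 0,"gripper": 0.04},
  ],
)

```text
t: 15.08
eef_pos: [0.5759, 0.1532, 0.2547]
ee_rot: [0.15, 0.989, -0.0, 0.0]
contact_force: [0.0, 0.1, 0.6]
finger_gap: 0.467
```

Run:
```python
from h import *
import pickle
g=grab('wrist'); t=grab('top')
im=np.zeros((600,800,3),np.uint8); im[:384,:512]=g['frame']
im[:270,512:]=cv2.resize(t['frame'][130:215,150:240],(288,270),interpolation=cv2.INTER_CUBIC)
cv2.imwrite('pics/m6.png',im[:390,:,::-1])
s=ctrl.state(); print(s['t'],s['eef_pos'],jaw(),s['finger_gap'],s['contact_force'])
```

```text
15.175 [0.57649664 0.15543785 0.25463101] 72.89992148888867 0.46853126008526347 [-0.25318587 -0.18075224  0.44592886]
```

View pics/m6.png

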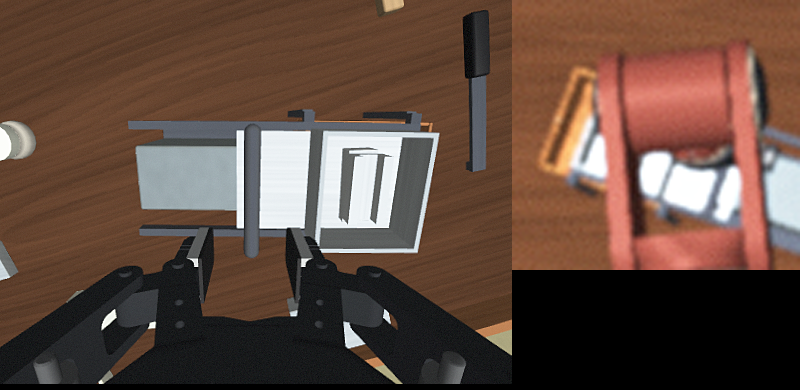

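Both offcuts lie stacked in the hopper. The handle (column 251) is centred between the fingers (about column 250).

>>> send_rows(
  targets=[
    {"x": 0,"y": 0,"z": -0.04,"wx": 0,"wy": 0,"wz": 0,"gripper": 0.04},
    {"x": 0,"y": 0,"z": -0.03,"wx": 0,"wy": 0,"wz": 0,"gripper": 0.04},
    {"x": 0,"y": 0,"z": -0.02,"wx": 0,"wy": 0,"wz": 0,"gripper": 0.04},
    {"x": 0,"y": 0,"z": -0.014,"wx": 0,"wy": 0,"wz": 0,"gripper": 0.04},
    {"x": 0,"y": 0,"z": 0,"wx": 0,"wy": 0,"wz": 0,"gripper": 0.04},
    {"x": 0,"y": 0,"z": 0,"wx": 0,"wy": 0,"wz": 0,"gripper": 0.005},
    {"x": 0,"y": 0,"z": 0,"wx": 0,"wy": 0,"wz": 0,"gripper": 0.005},
    {"x": 0,"y": 0,"z": 0,"wx": 0,"wy": 0,"wz": 0,"gripper": 0.005},
    {"x": 0,"y": 0,"z": 0,"wx": 0,"wy": 0,"wz": 0,"gripper": 0.005},
    {"x": 0,"y": 0,"z": 0,"wx": 0,"wy": 0,"wz": 0,"gripper": 0.005},
  ],
  squeeze=60,
)

```text
t: 16.42
eef_pos: [0.577, 0.1548, 0.1518]
ee_rot: [0.149, 0.989, -0.0, 0.001]
contact_force: [-2.6, -5.0, 5.6]
finger_gap: 0.141
```

Run:
```python
from h import *
s=ctrl.state(); print(s['t'],s['eef_pos'],jaw(),s['finger_gap'],s['contact_force'],s['ft_torque'])
```

```text
16.425 [0.57704313 0.15479923 0.15181665] 72.91645583342323 0.14114517037041124 [-2.64313095 -5.02823918  5.57865507] [-0.7591182   0.42195508 -0.11236938]
```

>>> send_rows(
  targets=[
    {"x": -0.0023,"y": -0.0077,"z": 0,"wx": 0,"wy": 0,"wz": 0,"gripper": 0.005},
    {"x": -0.0023,"y": -0.0077,"z": 0,"wx": 0,"wy": 0,"wz": 0,"gripper": 0.005},
    {"x": -0.0023,"y": -0.0077,"z": 0,"wx": 0,"wy": 0,"wz": 0,"gripper": 0.005},
    {"x": -0.0023,"y": -0.0077,"z": 0,"wx": 0,"wy": 0,"wz": 0,"gripper": 0.005},
  ],
)

```text
t: 16.92
eef_pos: [0.5679, 0.1261, 0.1517]
ee_rot: [0.148, 0.989, 0.002, 0.001]
contact_force: [-1.0, 7.8, 6.7]
finger_gap: 0.139
```

>>> send_rows(
  targets=[
    {"x": -0.0023,"y": -0.0077,"z": 0,"wx": 0,"wy": 0,"wz": 0,"gripper": 0.005},
    {"x": -0.0023,"y": -0.0077,"z": 0,"wx": 0,"wy": 0,"wz": 0,"gripper": 0.005},
    {"x": -0.0023,"y": -0.0077,"z": 0,"wx": 0,"wy": 0,"wz": 0,"gripper": 0.005},
    {"x": -0.0023,"y": -0.0077,"z": 0,"wx": 0,"wy": 0,"wz": 0,"gripper": 0.005},
    {"x": -0.0023,"y": -0.0077,"z": 0,"wx": 0,"wy": 0,"wz": 0,"gripper": 0.005},
    {"x": -0.0023,"y": -0.0077,"z": 0,"wx": 0,"wy": 0,"wz": 0,"gripper": 0.005},
    {"x": 0,"y": 0,"z": 0,"wx": 0,"wy": 0,"wz": 0,"gripper": 0.005},
  ],
)

```text
t: 17.8
eef_pos: [0.5532, 0.0801, 0.1517]
ee_rot: [0.148, 0.989, 0.002, -0.0]
contact_force: [-4.1, 7.3, 8.5]
finger_gap: 0.145
```

>>> send_rows(
  targets=[
    {"x": -0.0014,"y": -0.0029,"z": 0.0005,"wx": 0,"wy": 0,"wz": 0,"gripper": 0.005},
    {"x": -0.001,"y": -0.0029,"z": 0,"wx": 0,"wy": 0,"wz": 0,"gripper": 0.005},
    {"x": -0.001,"y": -0.0029,"z": 0,"wx": 0,"wy": 0,"wz": 0,"gripper": 0.005},
    {"x": -0.001,"y": -0.0029,"z": 0,"wx": 0,"wy": 0,"wz": 0,"gripper": 0.005},
    {"x": 0,"y": 0,"z": 0,"wx": 0,"wy": 0,"wz": 0,"gripper": 0.005},
    {"x": 0,"y": 0,"z": 0,"wx": 0,"wy": 0,"wz": 0,"gripper": 0.005},
  ],
)

```text
t: 18.55
eef_pos: [0.5494, 0.0685, 0.1517]
ee_rot: [0.148, 0.989, 0.002, 0.001]
contact_force: [-0.2, 6.9, 5.8]
finger_gap: 0.144
```

>>> send_rows(
  targets=[
    {"x": -0.0006,"y": -0.0019,"z": 0,"wx": 0,"wy": 0,"wz": 0,"gripper": 0.005},
    {"x": -0.0006,"y": -0.0019,"z": 0,"wx": 0,"wy": 0,"wz": 0,"gripper": 0.005},
    {"x": 0,"y": 0,"z": 0,"wx": 0,"wy": 0,"wz": 0,"gripper": 0.005},
  ],
)

```text
t: 18.92
eef_pos: [0.5482, 0.0647, 0.1518]
ee_rot: [0.148, 0.989, 0.002, 0.001]
contact_force: [0.2, 6.8, 5.4]
finger_gap: 0.14
```

>>> send_rows(
  targets=[
    {"x": -0.0006,"y": -0.0019,"z": 0,"wx": 0,"wy": 0,"wz": 0,"gripper": 0.005},
    {"x": -0.0003,"y": -0.001,"z": 0,"wx": 0,"wy": 0,"wz": 0,"gripper": 0.005},
    {"x": 0,"y": 0,"z": 0,"wx": 0,"wy": 0,"wz": 0,"gripper": 0.005},
  ],
)

```text
t: 19.3
eef_pos: [0.5473, 0.0619, 0.1517]
ee_rot: [0.148, 0.989, 0.002, 0.001]
contact_force: [-0.8, 7.3, 4.4]
finger_gap: 0.143
```

Travel is 97.5 mm, with no stop felt yet.

>>> send_rows(
  targets=[
    {"x": -0.0006,"y": -0.0019,"z": 0,"wx": 0,"wy": 0,"wz": 0,"gripper": 0.005},
    {"x": -0.0003,"y": -0.001,"z": 0,"wx": 0,"wy": 0,"wz": 0,"gripper": 0.005},
    {"x": 0,"y": 0,"z": 0,"wx": 0,"wy": 0,"wz": 0,"gripper": 0.005},
  ],
)

```text
t: 19.68
eef_pos: [0.5464, 0.0591, 0.1517]
ee_rot: [0.148, 0.989, 0.002, 0.001]
contact_force: [-0.9, 6.4, 5.6]
finger_gap: 0.142
```

>>> send_rows(
  targets=[
    {"x": -0.0006,"y": -0.0019,"z": 0,"wx": 0,"wy": 0,"wz": 0,"gripper": 0.005},
    {"x": -0.0003,"y": -0.001,"z": 0,"wx": 0,"wy": 0,"wz": 0,"gripper": 0.005},
    {"x": 0,"y": 0,"z": 0,"wx": 0,"wy": 0,"wz": 0,"gripper": 0.005},
  ],
)

```text
t: 20.05
eef_pos: [0.5455, 0.0562, 0.1517]
ee_rot: [0.148, 0.989, 0.002, 0.001]
contact_force: [-0.4, 7.2, 6.0]
finger_gap: 0.14
```

Travel is now 103.5 mm.

>>> send_rows(
  targets=[
    {"x": -0.0006,"y": -0.0019,"z": 0,"wx": 0,"wy": 0,"wz": 0,"gripper": 0.005},
    {"x": -0.0003,"y": -0.001,"z": 0,"wx": 0,"wy": 0,"wz": 0,"gripper": 0.005},
    {"x": 0,"y": 0,"z": 0,"wx": 0,"wy": 0,"wz": 0,"gripper": 0.005},
  ],
)

```text
t: 20.42
eef_pos: [0.5446, 0.0533, 0.1517]
ee_rot: [0.148, 0.989, 0.002, 0.001]
contact_force: [-0.2, 7.2, 5.7]
finger_gap: 0.141
```

>>> send_rows(
  targets=[
    {"x": -0.0006,"y": -0.0019,"z": 0,"wx": 0,"wy": 0,"wz": 0,"gripper": 0.005},
    {"x": 0,"y": 0,"z": 0,"wx": 0,"wy": 0,"wz": 0,"gripper": 0.005},
  ],
)

```text
t: 20.68
eef_pos: [0.544, 0.0514, 0.1517]
ee_rot: [0.148, 0.989, 0.002, 0.001]
contact_force: [0.3, 7.0, 5.6]
finger_gap: 0.137
```

>>> send_rows(
  targets=[
    {"x": -0.0006,"y": -0.0019,"z": 0,"wx": 0,"wy": 0,"wz": 0,"gripper": 0.005},
    {"x": 0,"y": 0,"z": 0,"wx": 0,"wy": 0,"wz": 0,"gripper": 0.005},
  ],
)

```text
t: 20.92
eef_pos: [0.5434, 0.0495, 0.1517]
ee_rot: [0.148, 0.989, 0.002, 0.001]
contact_force: [-0.5, 6.7, 6.5]
finger_gap: 0.14
```

>>> send_rows(
  targets=[
    {"x": -0.0006,"y": -0.0019,"z": 0,"wx": 0,"wy": 0,"wz": 0,"gripper": 0.005},
    {"x": 0,"y": 0,"z": 0,"wx": 0,"wy": 0,"wz": 0,"gripper": 0.005},
  ],
)

```text
t: 21.18
eef_pos: [0.5428, 0.0476, 0.1517]
ee_rot: [0.148, 0.989, 0.002, 0.001]
contact_force: [-0.5, 7.4, 5.6]
finger_gap: 0.139
```

>>> send_rows(
  targets=[
    {"x": -0.0006,"y": -0.0019,"z": 0,"wx": 0,"wy": 0,"wz": 0,"gripper": 0.005},
    {"x": 0,"y": 0,"z": 0,"wx": 0,"wy": 0,"wz": 0,"gripper": 0.005},
  ],
)

```text
t: 21.42
eef_pos: [0.5422, 0.0457, 0.1517]
ee_rot: [0.148, 0.989, 0.002, 0.001]
contact_force: [0.0, 7.1, 5.9]
finger_gap: 0.14
```

>>> send_rows(
  targets=[
    {"x": -0.0006,"y": -0.0019,"z": 0,"wx": 0,"wy": 0,"wz": 0,"gripper": 0.005},
    {"x": 0,"y": 0,"z": 0,"wx": 0,"wy": 0,"wz": 0,"gripper": 0.005},
  ],
)

```text
t: 21.68
eef_pos: [0.5416, 0.0441, 0.1518]
ee_rot: [0.148, 0.989, 0.003, 0.001]
contact_force: [-0.4, 8.2, 6.2]
finger_gap: 0.146
```

>>> send_rows(
  targets=[
    {"x": -0.0006,"y": -0.0019,"z": 0,"wx": 0,"wy": 0,"wz": 0,"gripper": 0.005},
    {"x": 0,"y": 0,"z": 0,"wx": 0,"wy": 0,"wz": 0,"gripper": 0.005},
  ],
)

```text
t: 21.92
eef_pos: [0.5414, 0.0432, 0.1517]
ee_rot: [0.148, 0.989, 0.004, 0.001]
contact_force: [1.3, 12.3, 4.5]
finger_gap: 0.144
```

>>> send_rows(
  targets=[
    {"x": -0.0003,"y": -0.001,"z": 0,"wx": 0,"wy": 0,"wz": 0,"gripper": 0.005},
    {"x": 0,"y": 0,"z": 0,"wx": 0,"wy": 0,"wz": 0,"gripper": 0.005},
  ],
)

```text
t: 22.18
eef_pos: [0.5412, 0.0428, 0.1518]
ee_rot: [0.148, 0.989, 0.005, 0.001]
contact_force: [2.0, 13.2, 4.9]
finger_gap: 0.135
```

The stop is felt at about 115 mm. I'll press up against it gently.

>>> send_rows(
  targets=[
    {"x": -0.0006,"y": -0.0019,"z": 0,"wx": 0,"wy": 0,"wz": 0,"gripper": 0.005},
    {"x": 0,"y": 0,"z": 0,"wx": 0,"wy": 0,"wz": 0,"gripper": 0.005},
  ],
)

```text
t: 22.42
eef_pos: [0.5409, 0.0418, 0.1518]
ee_rot: [0.148, 0.989, 0.006, 0.002]
contact_force: [3.7, 16.3, 4.3]
finger_gap: 0.145
```

>>> send_rows(
  targets=[
    {"x": -0.0006,"y": -0.0019,"z": 0,"wx": 0,"wy": 0,"wz": 0,"gripper": 0.005},
    {"x": 0,"y": 0,"z": 0,"wx": 0,"wy": 0,"wz": 0,"gripper": 0.005},
  ],
)

```text
t: 22.68
eef_pos: [0.5407, 0.041, 0.1518]
ee_rot: [0.148, 0.989, 0.007, 0.002]
contact_force: [5.8, 21.6, 2.4]
finger_gap: 0.14
```

Run:
```python
from h import *
g=grab('wrist'); t=grab('side')
im=np.zeros((400,800,3),np.uint8); im[:384,:512]=g['frame']
im[:396,512:]=cv2.resize(t['frame'][100:210,220:300],(288,396),interpolation=cv2.INTER_CUBIC)
cv2.imwrite('pics/m7.png',im[:,:,::-1])
```

```text
(no output)
```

View pics/m7.png

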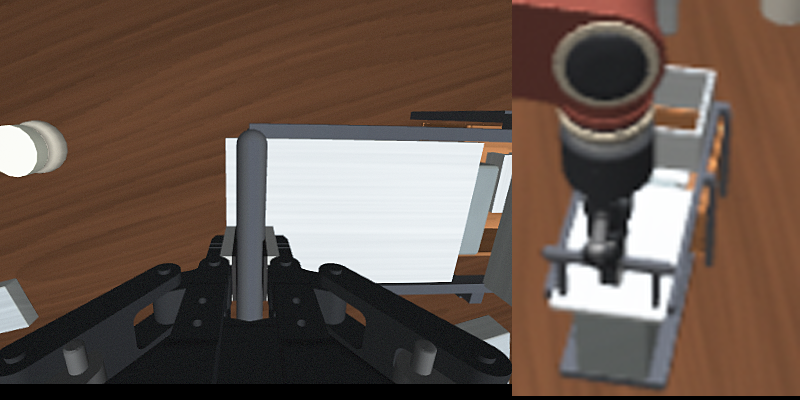

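The shutter is drawn fully out. The hopper is clear, with the bin's orange floor showing through and a piece lying inside. Now I'll ease it back.

>>> send_rows(
  targets=[
    {"x": 0.0015,"y": 0.0048,"z": 0,"wx": 0,"wy": 0,"wz": 0,"gripper": 0.005},
    {"x": 0.0015,"y": 0.0048,"z": 0,"wx": 0,"wy": 0,"wz": 0,"gripper": 0.005},
    {"x": 0.0015,"y": 0.0048,"z": 0,"wx": 0,"wy": 0,"wz": 0,"gripper": 0.005},
    {"x": 0.0015,"y": 0.0048,"z": 0,"wx": 0,"wy": 0,"wz": 0,"gripper": 0.005},
    {"x": 0.0015,"y": 0.0048,"z": 0,"wx": 0,"wy": 0,"wz": 0,"gripper": 0.005},
    {"x": 0.0015,"y": 0.0048,"z": 0,"wx": 0,"wy": 0,"wz": 0,"gripper": 0.005},
    {"x": 0.0015,"y": 0.0048,"z": 0,"wx": 0,"wy": 0,"wz": 0,"gripper": 0.005},
    {"x": 0.0015,"y": 0.0048,"z": 0,"wx": 0,"wy": 0,"wz": 0,"gripper": 0.005},
    {"x": 0.0015,"y": 0.0048,"z": 0,"wx": 0,"wy": 0,"wz": 0,"gripper": 0.005},
    {"x": 0.0015,"y": 0.0048,"z": 0,"wx": 0,"wy": 0,"wz": 0,"gripper": 0.005},
    {"x": 0.0015,"y": 0.0048,"z": 0,"wx": 0,"wy": 0,"wz": 0,"gripper": 0.005},
    {"x": 0.0015,"y": 0.0048,"z": 0,"wx": 0,"wy": 0,"wz": 0,"gripper": 0.005},
  ],
)

```text
t: 24.28
eef_pos: [0.5577, 0.0943, 0.1518]
ee_rot: [0.148, 0.989, 0.002, 0.001]
contact_force: [-1.1, 6.2, 4.8]
finger_gap: 0.138
```

>>> send_rows(
  targets=[
    {"x": 0.0015,"y": 0.0048,"z": 0,"wx": 0,"wy": 0,"wz": 0,"gripper": 0.005},
    {"x": 0.0015,"y": 0.0048,"z": 0,"wx": 0,"wy": 0,"wz": 0,"gripper": 0.005},
    {"x": 0.0015,"y": 0.0048,"z": 0,"wx": 0,"wy": 0,"wz": 0,"gripper": 0.005},
    {"x": 0.0015,"y": 0.0048,"z": 0,"wx": 0,"wy": 0,"wz": 0,"gripper": 0.005},
    {"x": 0.0015,"y": 0.0048,"z": 0,"wx": 0,"wy": 0,"wz": 0,"gripper": 0.005},
    {"x": 0.0015,"y": 0.0048,"z": 0,"wx": 0,"wy": 0,"wz": 0,"gripper": 0.005},
    {"x": 0.0015,"y": 0.0048,"z": 0,"wx": 0,"wy": 0,"wz": 0,"gripper": 0.005},
    {"x": 0.0015,"y": 0.0048,"z": 0,"wx": 0,"wy": 0,"wz": 0,"gripper": 0.005},
    {"x": 0.0015,"y": 0.0048,"z": 0,"wx": 0,"wy": 0,"wz": 0,"gripper": 0.005},
    {"x": 0.0015,"y": 0.0048,"z": 0,"wx": 0,"wy": 0,"wz": 0,"gripper": 0.005},
    {"x": 0,"y": 0,"z": 0,"wx": 0,"wy": 0,"wz": 0,"gripper": 0.005},
  ],
)

```text
t: 25.65
eef_pos: [0.5729, 0.142, 0.1518]
ee_rot: [0.148, 0.989, 0.001, 0.001]
contact_force: [0.1, 5.5, 5.8]
finger_gap: 0.138
```

>>> send_rows(
  targets=[
    {"x": 0.0006,"y": 0.0019,"z": 0,"wx": 0,"wy": 0,"wz": 0,"gripper": 0.005},
    {"x": 0.0006,"y": 0.0019,"z": 0,"wx": 0,"wy": 0,"wz": 0,"gripper": 0.005},
    {"x": 0.0006,"y": 0.0019,"z": 0,"wx": 0,"wy": 0,"wz": 0,"gripper": 0.005},
    {"x": 0.0006,"y": 0.0019,"z": 0,"wx": 0,"wy": 0,"wz": 0,"gripper": 0.005},
    {"x": 0,"y": 0,"z": 0,"wx": 0,"wy": 0,"wz": 0,"gripper": 0.005},
  ],
)

```text
t: 26.28
eef_pos: [0.5752, 0.1492, 0.1518]
ee_rot: [0.148, 0.989, 0.001, 0.001]
contact_force: [1.3, 5.2, 5.2]
finger_gap: 0.143
```

Remaining: about 6 mm.

>>> send_rows(
  targets=[
    {"x": 0.0006,"y": 0.0019,"z": 0,"wx": 0,"wy": 0,"wz": 0,"gripper": 0.005},
    {"x": 0.0006,"y": 0.0019,"z": 0,"wx": 0,"wy": 0,"wz": 0,"gripper": 0.005},
    {"x": 0.0003,"y": 0.001,"z": 0,"wx": 0,"wy": 0,"wz": 0,"gripper": 0.005},
    {"x": 0,"y": 0,"z": 0,"wx": 0,"wy": 0,"wz": 0,"gripper": 0.005},
  ],
)

```text
t: 26.78
eef_pos: [0.5767, 0.1538, 0.1518]
ee_rot: [0.148, 0.989, 0.001, 0.001]
contact_force: [0.1, 4.1, 5.3]
finger_gap: 0.14
```

>>> send_rows(
  targets=[
    {"x": 0.0003,"y": 0.001,"z": 0,"wx": 0,"wy": 0,"wz": 0,"gripper": 0.005},
    {"x": 0,"y": 0,"z": 0,"wx": 0,"wy": 0,"wz": 0,"gripper": 0.005},
  ],
)

```text
t: 27.02
eef_pos: [0.577, 0.1547, 0.1517]
ee_rot: [0.148, 0.989, 0.001, 0.001]
contact_force: [0.1, 4.7, 6.2]
finger_gap: 0.145
```

>>> send_rows(
  targets=[
    {"x": 0.0003,"y": 0.001,"z": 0,"wx": 0,"wy": 0,"wz": 0,"gripper": 0.005},
    {"x": 0,"y": 0,"z": 0,"wx": 0,"wy": 0,"wz": 0,"gripper": 0.005},
  ],
)

```text
t: 27.28
eef_pos: [0.577, 0.1547, 0.1518]
ee_rot: [0.148, 0.989, -0.0, 0.001]
contact_force: [-0.6, 0.4, 7.0]
finger_gap: 0.139
```

>>> send_rows(
  targets=[
    {"x": 0.0003,"y": 0.001,"z": 0,"wx": 0,"wy": 0,"wz": 0,"gripper": 0.005},
    {"x": 0,"y": 0,"z": 0,"wx": 0,"wy": 0,"wz": 0,"gripper": 0.005},
  ],
)

```text
t: 27.52
eef_pos: [0.577, 0.1548, 0.1518]
ee_rot: [0.148, 0.989, -0.001, 0.0]
contact_force: [-2.0, -2.9, 7.3]
finger_gap: 0.142
```

The tool has stopped moving and the force has reversed, so the shutter is shut. I'll let go and back away.

>>> send_rows(
  targets=[
    {"x": 0,"y": 0,"z": 0,"wx": 0,"wy": 0,"wz": 0,"gripper": 0.04},
    {"x": 0,"y": 0,"z": 0,"wx": 0,"wy": 0,"wz": 0,"gripper": 0.04},
    {"x": 0,"y": 0,"z": 0,"wx": 0,"wy": 0,"wz": 0,"gripper": 0.04},
    {"x": 0,"y": 0,"z": 0,"wx": 0,"wy": 0,"wz": 0,"gripper": 0.04},
    {"x": 0,"y": 0,"z": 0.03,"wx": 0,"wy": 0,"wz": 0,"gripper": 0.04},
    {"x": 0,"y": 0,"z": 0.04,"wx": 0,"wy": 0,"wz": 0,"gripper": 0.04},
    {"x": 0,"y": 0,"z": 0.03,"wx": 0,"wy": 0,"wz": 0,"gripper": 0.04},
    {"x": -0.03,"y": -0.03,"z": 0.02,"wx": 0,"wy": 0,"wz": 0,"gripper": 0.04},
    {"x": -0.04,"y": -0.04,"z": 0.02,"wx": 0,"wy": 0,"wz": 0,"gripper": 0.04},
    {"x": -0.04,"y": -0.04,"z": 0,"wx": 0,"wy": 0,"wz": 0,"gripper": 0.04},
    {"x": 0,"y": 0,"z": 0,"wx": 0,"wy": 0,"wz": 0,"gripper": 0.04},
  ],
)

```text
t: 28.9
eef_pos: [0.4653, 0.0448, 0.2909]
ee_rot: [0.15, 0.989, -0.0, 0.001]
contact_force: [0.4, -0.3, 0.4]
finger_gap: 0.467
```

Run:
```python
from h import *
g=grab('wrist'); s=grab('side'); t=grab('top')
im=np.zeros((600,800,3),np.uint8); im[:300,:400]=cv2.resize(t['frame'],(400,300))
im[:300,400:]=cv2.resize(s['frame'],(400,300),interpolation=cv2.INTER_AREA)
im[300:,:493]=cv2.resize(t['frame'][145:215,150:265],(493,300),interpolation=cv2.INTER_CUBIC)
im[300:,500:718]=cv2.resize(s['frame'][100:210,220:300],(218,300),interpolation=cv2.INTER_CUBIC)
cv2.imwrite('pics/m8.png',im[:,:,::-1]); cv2.imwrite('pics/w8.png',g['frame'][:,:,::-1])
print(ctrl.state()['contact_force'])
```

```text
[-0.22407472 -0.6339494   0.17380567]
```

View pics/m8.png

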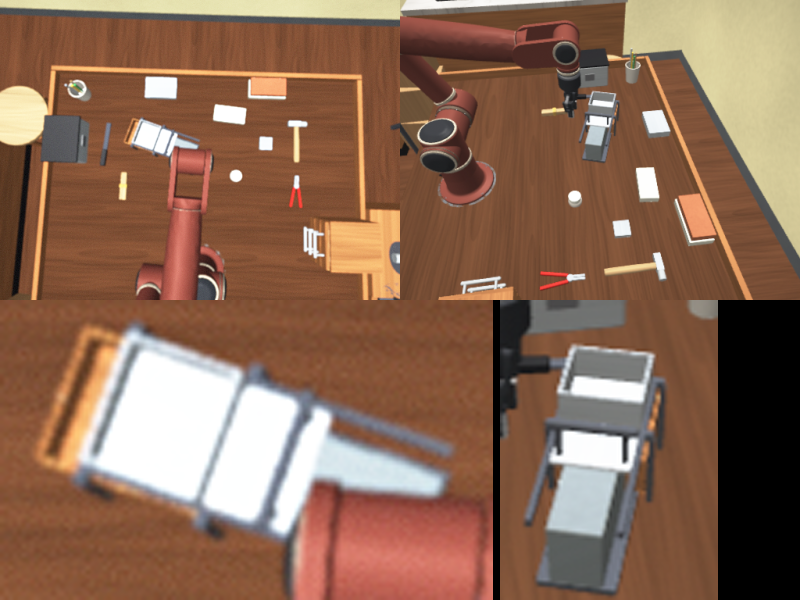

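The hopper is empty, with the shutter shut behind it. No offcuts are on the bench, and the bystanders are where they were.

```bash
python3 -c "
from bench import ctrl; s=ctrl.state(); print(s['t'],s['contact_force']); print(ctrl.sign_off())"
```

```text
29.05 [-0.22407472 -0.6339494   0.17380567]
the job is handed in; nothing more can be done
None
```

I put the bar and then the channel into the hopper and pulled the shutter out until I felt its stop, at about 115 mm. I pressed to about 22 N in total, roughly 15 N of it on the rubber. Then I eased the shutter back at no more than 40 mm/s, slower at the end, and let go once it was shut. The job was handed in at 29 s of the 72 s.

**Last checks:**
- **Shutter:** the handle came back to within 0.1 mm of where I first gripped it, and the force reversed as it seated. After letting go, the pictures still show it shut.
- **Offcuts:** the hopper is empty and neither piece is on the bench. I saw only one piece inside below the hopper, while the shutter was open, so that both are in the bin is inferred.
- **Everything else:** the other bench items look unmoved, judged by eye only. The tool ended clear of everything at near-zero force.

My first two move calls were refused because rows left out some fields. Nothing moved, and I resent them with every field filled in. No other check failed or disagreed.

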